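Set the tube shaker's safety dial to run

ROBOT

A 6-joint arm with a two-finger parallel gripper is mounted at the origin on the work surface. World frame = base frame: x ahead of the robot, y to its left, z up, the work surface at z = 0. Lengths are in m, angles in rad, forces in N, time in s.
With the tool pointing down it reaches from about 0.35 to 0.775 m from the base axis. Payload 5.5 kg.
Tool frame: the origin (TCP) lies midway between the tips of the shut fingers; the grasp point (between the pads) lies 19 mm behind it; z points along the fingers, y is the line along which they close (so a half turn about z gives the same grasp; the last joint's range is limited). The gripper opens to 85 mm and grips with 20 to 120 N. Pads are 22 mm wide; open, the fingers measure 114 mm over their backs; the gripper's body (76 mm by 85 mm) begins 54 mm behind the grasp point. The pads swing forward as they close: fully open they stand 13 mm farther back than shut.
Start: joints at [1.209, 0.313, 0.046, 1.304, 0, 1.431], TCP at [0.127, 0.561, 0.231] pointing down, gripper open.
Joint ranges: [-2.76, 2.76], [-0.86, 1.69], [-1.03, 1.26], [-2.2, 2.34], [-1.47, 1.5], [-3.14, 3.14]. Speed limits (rad/s): [2.57, 2.57, 3.14, 3.14, 3.14, 3.14].

INTERFACE

Orientations are given as a unit quaternion [w, x, y, z].
In Python, from workcell import env gives the robot as it stands. The module is installed in compiled form; this text tells all that it offers.
- The arm moves only by the tool servo_tool, never from a script. Its argument "increments" is a list of rows, each an object of numbers: "grip": the closure, from 0 (fully open) to 1 (shut); "x", "y", "z": the shift along the tool's x, y, z in mm; "roll": the turn about the tool's z in degrees. In form: [{"grip": .., "x": .., "y": .., "z": .., "roll": ..}, ...]. A call has 1 to 5 rows; each row shifts and turns the commanded pose from where the row before left it, along the tool's axes as they then stand; what a row does not reach is not made up. A row lasts 1/12 s, in which the tool goes at most 41.7 mm and 7.16 degrees, less where a joint would pass 70% of its speed; a pose out of reach is approached as far as the arm can. A call is refused whole if a number of a shift passes 41.7 or a number of a turn 7.16, either way. A call with a gripper value outside its range is refused whole. The fingers move at their own pace and stop on an object; "grip_force" is the grip in N (left out, the last holds). Time passes only in rows, so rows that do not move let the fingers close. It gives the time, the measured TCP pose, the force, the opening and the grip force at its end, in the units of the state.
- env.get_state(): the state, without advancing time (a new reading comes with each control period).
- env.read_camera(name): name is "scene" or "side" or "wrist"; returns the picture (384x512x3 uint8, red, green, blue); there is no depth.
- env.get_calibration(name): a dict with "vertical_fov" (degrees; the focal length in pixels is half the picture's height over the tangent of half this angle, whatever the lens; pixels are square), "cx", "cy" (the principal point, pixels), "rvec" (rotation vector, rad) and "tvec" (3), from world to camera coordinates, as OpenCV has them; the wrist camera has in their place "tool_from_camera" (4x4, takes a point from camera to tool coordinates, whose origin is the TCP and whose axes are the flange's). Camera axes: x right, y down, z forward; pixel columns grow to the right and rows downward; lengths in m; the calibration is good to about 2 mm. A picture is of the moment at which its call begins: read the wrist's pose just before it. get_calibration takes no time and is no camera call.
- env.hand_in(): hands the job in; it is judged then, once.
The state is a dict: "clock": time; "joint_pos": joint angles; "qvel": joint speeds; "tau": joint torques, N m; "tcp_pos": TCP position; "orientation": TCP orientation; "wrist_force": force on the tool from outside, world axes, zero at the start; "ft_torque": the same for the moment, N m; "finger_gap": finger opening in m; "grip_force": force on a finger pad.
Only numpy, scipy, OpenCV 4.12 (cv2) and the standard library are available. Lean on these libraries where they do the work, as an engineer would, in place of code of your own. Each camera call takes 0.05 s, during which the arm holds its last target. There are 200 camera calls.

TASK

Set the specimen tube shaker to run: pull its large dial straight up out of its lock, turn it clockwise into the run band until you feel it line up with the run pocket, and push it fully home there, so that it is locked again; then let go. Feel your way gently (the lock is fine plastic: neither press, pull nor twist it with more than about 3 kg of force), and leave the speed knob, the tubes, the forceps and the jar where they are.

Things in the scene. Friction and masses are not known exactly. Their poses are not given: they have to be found in the camera images.
- console: tube shaker: grey housing fixed on the bench, 200 (its x) x 320 (y) x 80 mm high; origin at the centre of its underside, front faces its -x. On top: to the right (seen from the front) the run dial, its axis 20 mm before and 90 mm to the right of the centre; near the front edge a small speed knob; to the left a white tube tray (150 x 108 mm, walls 14 mm high).
- lockplate: round aluminium bezel under the run dial, 86 mm across, 6 mm thick; origin on the dial axis, on the console's top. Black ticks: a broad one at the front (off), a band of fine ones 54 to 83 deg clockwise (run). Hidden lock: a tooth on the dial, 24 mm from the axis, sits in the off pocket; it rides on an 8 mm high ledge between the pockets and sinks in again only at the run pocket.
- dial_grip (a point): middle of the dial's upright bar, on the vertical dial axis, 118 mm above the bench when home. Bar of black plastic, 50 mm long (point x), 14 mm thick (point y), its top 14.5 mm above this point; it stands on a round flange 54 mm across whose top is 23.5 mm below this point. White pointer line on the bar's top, on the point's -x side.
- shaft (a joint): how far the dial is pulled up, m: 0 = home (fully in), over 0.008 = clear of the lock, 0.0125 = upper stop. No spring: it stays where it is left; about 5 N of friction. On the ledge between the pockets it reads about 0.008 and will not go lower.
- dial (a joint): dial angle, rad, growing clockwise seen from above: 0 = pointer at the front tick (off), bar along the console's x. Locked, it has about 0.07 rad of play. The run pocket lies anywhere from 0.95 to 1.45 (differs every time, cannot be seen) and takes the tooth within about 0.065 rad either side of its middle; a firm stop is about 0.3 rad past it. Friction about 0.05 N m.
- speed_mark (a point): mark at the rim of the speed knob, a round black knob 30 mm across and 14 mm high on the console, 52 mm before and 105 mm to the left of the dial's axis, turns freely; leave it as it is.
- tube_a: clear capped specimen tube, 28 mm across, 112 mm long, lying loose in the tray along the console's x; origin under its middle.
- tube_b: second such tube, in the tray's left lane; origin under its middle.
- forceps: steel forceps, 110 x 8 x 8 mm, lying loose across the console's top behind the dial, about 98 mm from its axis; origin under its middle.
- stood_tube: capped tube standing on its cap on the bench, 36 mm across, 110 mm high; origin at the centre of its underside.
- jar: amber glass jar on the bench, 60 mm across, 80 mm high; origin at the centre of its underside.

How it is judged:
On the way, in this order (a step that is already met when the one before it is completed fails the run):
1. the dial is pulled up out of its lock while still at off (value of joint shaft above 0.0083 m and value of joint dial below 0.3 rad), for 0.05 s.
2. the dial, still out, is turned clockwise towards the run band (value of joint dial above 0.7 rad and value of joint shaft above 0.005 m), for 0.05 s.
3. the dial is pushed home in the run pocket (value of joint shaft below 0.0018 m and value of joint dial above 0.8 rad), for 0.2 s.
At the end, for the whole second after the job is handed in: the dial is home (pulled out less than 1.8 mm) in the run pocket (its angle over 0.8 rad, which only that pocket allows), at rest and released (all of step 3 and velocity of joint dial between -0.05 and 0.05 rad/s); the robot touches nothing.
It fails at once if the lock is strained: more than 35 N on the lockplate (pressing, pulling or twisting the dial against it, or touching it) (contact force between lockplate and anything else above 35 N).
It fails at once if the speed knob is turned (its mark moves over 5 mm) (distance of speed_mark from where it was at the start of the episode above 0.005 m).
It fails at once if a tube (lying or standing), the forceps or the jar is moved over 25 mm (distance of any of tube_a, tube_b, forceps, stood_tube, jar from where it was at the start of the episode above 0.025 m).
It also fails if it takes over 61 s, if anything falls off the work surface, if the arm or the gripper's body presses on something with over 40 N, if the wrist force passes 120 N, or if a joint passes its speed limit or range.

## Working session

There is one attempt and no reset: what is moved stays moved. The work goes in short steps, Python scripts to look and compute and a tool call to move; the robot and the scene stay as the last step left them, time stands still between calls to the robot, and variables do not carry over. Pictures are saved under pics/ and viewed, at most 10 in all, crops included, and the job is handed in when it is done.

Besides the shell and the picture viewer there is one more tool, called after "Call:" as a command line: name --argument value ..., lists and objects as JSON in quotes. servo_tool: Moves the arm, as the interface text tells. Its arguments: {"type":"object","properties":{"increments":{"type":"array"},"grip_force":{"type":"number"}},"required":["increments"]}

```bash
mkdir -p pics; cat > h.py <<'E'
import numpy as np, cv2
from workcell import env
def cam(n):
    c=env.get_calibration(n); f=192/np.tan(np.radians(c["vertical_fov"])/2)
    if "rvec" in c:
        R=cv2.Rodrigues(np.array(c["rvec"],float))[0]; t=np.array(c["tvec"],float).ravel()
        return f,c["cx"],c["cy"],R.T,-R.T@t
    from scipy.spatial.transform import Rotation as Ro
    s=env.get_state(); q=s["orientation"]; Rt=Ro.from_quat([q[1],q[2],q[3],q[0]]).as_matrix()
    T=np.array(c["tool_from_camera"]); return f,c["cx"],c["cy"],Rt@T[:3,:3],Rt@T[:3,3]+np.array(s["tcp_pos"])
def onplane(C,u,v,z):
    f,cx,cy,R,o=C; d=R@np.array([(u-cx)/f,(v-cy)/f,1]); return o+d*(z-o[2])/d[2]
def proj(C,p):
    f,cx,cy,R,o=C; q=R.T@(np.array(p)-o); return np.array([cx+f*q[0]/q[2],cy+f*q[1]/q[2]])
E
python3 - <<'E'
from h import *
s=env.get_state(); print({k:np.round(v,3).tolist() for k,v in s.items()})
ims=[]
for n in("scene","side","wrist"):
    C=cam(n); print(n,np.round(C[0],1),C[1:3],np.round(C[4],3),np.round(C[3][:,2],2))
    im=env.read_camera(n)[:,:,::-1]; cv2.imwrite(f"pics/{n}0.png",im)
E
```

```text
{'clock': 0.0, 'joint_pos': [1.209, 0.314, 0.045, 1.304, -0.0, 1.431], 'qvel': [-0.0, -0.001, -0.001, 0.001, -0.001, 0.0], 'tau': [-0.001, -48.063, 29.853, 0.019, -0.0, -0.0], 'tcp_pos': [0.126, 0.56, 0.23], 'orientation': [-0.0, 0.111, 0.994, -0.001], 'wrist_force': [0.777, 0.177, -0.141], 'ft_torque': [-0.002, 0.012, -0.002], 'grip_force': 0.0, 'finger_gap': 0.086}
scene 370.1 (247.66101012919256, 198.31449722262892) [ 1.174 -0.088  0.621] [-0.73  0.13 -0.67]
side 372.7 (248.6251236950631, 186.91160491202348) [0.442 0.717 0.525] [ 0.2  -0.84 -0.5 ]
wrist 311.0 (255.66874694534957, 188.04952907997563) [0.057 0.577 0.373] [ 0.28 -0.06 -0.96]
```

View pics/scene0.png

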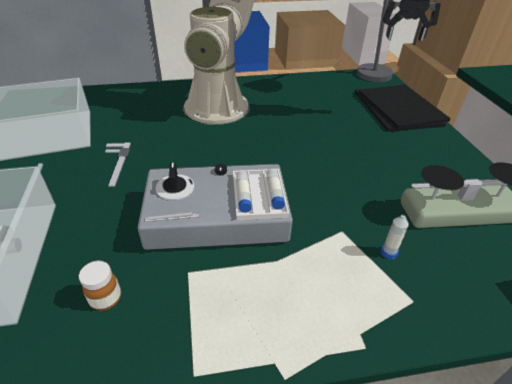

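View pics/side0.png

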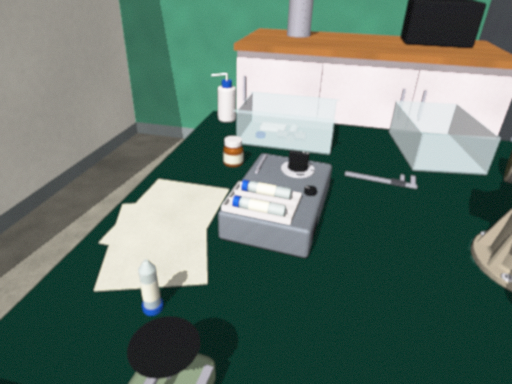

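The scene view shows the console, with the dial and bezel at about (175,186), the speed knob at (220,169) and the forceps at (172,217). In the side view the dial is at (298,165). Next I measure the axis and yaw.

```bash
python3 - <<'E'
from h import *
for n,(x0,x1,y0,y1) in {"scene":(145,210,150,205),"side":(275,322,145,182)}.items():
    im=cv2.imread(f"pics/{n}0.png"); C=cam(n); g=im[y0:y1,x0:x1].min(2); gm=im[y0:y1,x0:x1].max(2)
    m=(g>185).astype(np.uint8); k,l,st,ce=cv2.connectedComponentsWithStats(m); i=1+st[1:,4].argmax()
    ys,xs=np.where(l==i); h=cv2.convexHull(np.c_[xs+x0,ys+y0].astype(np.int32))
    P=np.array([onplane(C,*p[0],.086)[:2] for p in h]); (c,r)=cv2.minEnclosingCircle((P*1000).astype(np.float32))
    print(n,"bezel",c,r,st[i])
    m=(gm<60).astype(np.uint8); k,l,st,ce=cv2.connectedComponentsWithStats(m)
    for j in range(1,k):
        if st[j,4]>15: print(" dark",st[j][:2]+[x0,y0],st[j][2:],ce[j]+[x0,y0])
C=cam("scene"); im=cv2.imread("pics/scene0.png")
for p in [(220,169)]: print("knob",onplane(C,*p,.09))
for p in [(151,168),(284,166),(289,236),(144,242)]: print("corner?",p,onplane(C,*p,.08 if p[1]<200 else 0.0))
cr=cv2.resize(im[140:260,130:300],None,fx=4.5,fy=4.5,interpolation=cv2.INTER_CUBIC); cv2.imwrite("pics/crop.png",cr)
E
```

```text
scene bezel (518.0752563476562, -139.9490509033203) 42.19478225708008 [ 13  25  36  24 243]
 dark [163 163] [ 23  29 363] [173.68044077 181.02479339]
side bezel (515.98095703125, -137.68748474121094) 46.0362434387207 [  6  17  33  16 203]
 dark [275 150] [ 47  21 444] [298.34009009 159.21396396]
knob [ 0.47555189 -0.03456937  0.09      ]
corner? (151, 168) [ 0.43307775 -0.1971339   0.08      ]
corner? (284, 166) [0.47426728 0.12157214 0.08      ]
corner? (289, 236) [0.62958515 0.10170368 0.        ]
corner? (144, 242) [ 0.59677576 -0.22078752  0.        ]
```

View pics/crop.png

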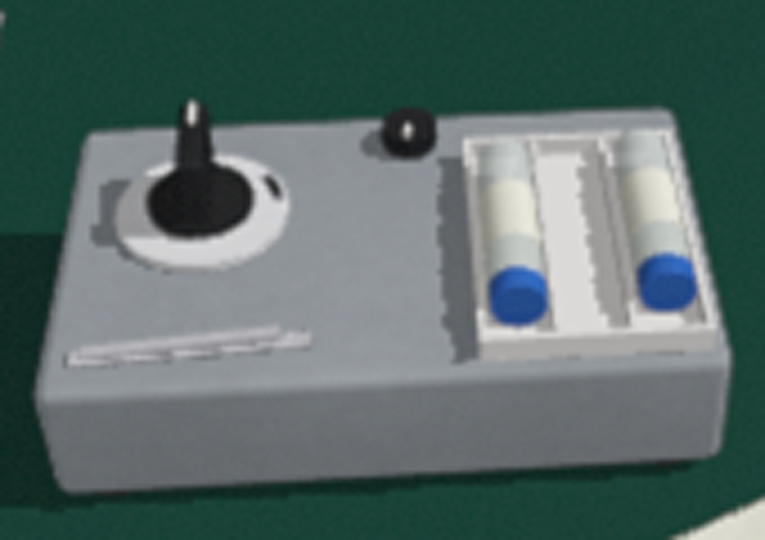

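The bezel comes out at the same place in both views, about (0.517, −0.139), with a radius close to the expected 43 mm. The knob offset agrees as well. Console yaw is about −7°. I'll move above the dial at the present height.

Call:
servo_tool --increments '[{"grip": 0, "x": -40, "y": 0, "z": 0, "roll": 0}, {"grip": 0, "x": -40, "y": 0, "z": 0, "roll": 0}, {"grip": 0, "x": -40, "y": 0, "z": 0, "roll": 0}, {"grip": 0, "x": -40, "y": 0, "z": 0, "roll": 0}, {"grip": 0, "x": -40, "y": 0, "z": 0, "roll": -5}]' --grip_force 30

```text
clock: 0.57
tcp_pos: [0.323, 0.5162, 0.2311]
orientation: [-0.0, 0.067, 0.998, -0.0]
wrist_force: [0.7, -0.0, -0.1]
finger_gap: 0.0852
grip_force: 0.0
```

Call:
servo_tool --increments '[{"grip": 0, "x": -16, "y": -37, "z": 0, "roll": 0}, {"grip": 0, "x": -16, "y": -37, "z": 0, "roll": 0}, {"grip": 0, "x": -16, "y": -37, "z": 0, "roll": 0}, {"grip": 0, "x": -16, "y": -37, "z": 0, "roll": 0}, {"grip": 0, "x": -16, "y": -37, "z": 0, "roll": 0}]'

```text
clock: 0.98
tcp_pos: [0.3761, 0.321, 0.2308]
orientation: [-0.0, 0.067, 0.998, -0.0]
wrist_force: [-0.1, 0.8, 0.8]
finger_gap: 0.0852
grip_force: 0.0
```

Call:
servo_tool --increments '[{"grip": 0, "x": -16, "y": -37, "z": 0, "roll": 0}, {"grip": 0, "x": -16, "y": -37, "z": 0, "roll": 0}, {"grip": 0, "x": -16, "y": -37, "z": 0, "roll": 0}, {"grip": 0, "x": -16, "y": -37, "z": 0, "roll": 0}, {"grip": 0, "x": -16, "y": -37, "z": 0, "roll": 0}]'

```text
clock: 1.4
tcp_pos: [0.4304, 0.127, 0.2313]
orientation: [0.0, 0.067, 0.998, 0.0]
wrist_force: [0.8, -0.3, -0.1]
finger_gap: 0.0855
grip_force: 0.0
```

Call:
servo_tool --increments '[{"grip": 0, "x": -16, "y": -37, "z": 0, "roll": 0}, {"grip": 0, "x": -16, "y": -37, "z": 0, "roll": 0}, {"grip": 0, "x": -16, "y": -37, "z": 0, "roll": 0}, {"grip": 0, "x": -16, "y": -37, "z": 0, "roll": 0}, {"grip": 0, "x": -16, "y": -37, "z": 0, "roll": 0}]'

```text
clock: 1.82
tcp_pos: [0.4849, -0.0672, 0.2312]
orientation: [-0.0, 0.067, 0.998, 0.0]
wrist_force: [0.4, 1.5, -0.8]
finger_gap: 0.0855
grip_force: 0.0
```

Call:
servo_tool --increments '[{"grip": 0, "x": -20, "y": -34, "z": 0, "roll": 0}, {"grip": 0, "x": -20, "y": -33, "z": 0, "roll": 0}, {"grip": 0, "x": 0, "y": 0, "z": 0, "roll": 0}, {"grip": 0, "x": 0, "y": 0, "z": 0, "roll": 0}]'

```text
clock: 2.15
tcp_pos: [0.5158, -0.1389, 0.2303]
orientation: [-0.001, 0.069, 0.998, 0.0]
wrist_force: [0.0, 0.7, -1.3]
finger_gap: 0.0855
grip_force: 0.0
```

```bash
python3 - <<'E'
from h import *
s=env.get_state(); print(s["tcp_pos"],s["orientation"],s["joint_pos"],s["wrist_force"])
C=cam("wrist"); im=env.read_camera("wrist")[:,:,::-1]; cv2.imwrite("pics/w1.png",im)
print(proj(C,[.517,-.139,.1325]),proj(C,[.517,-.139,.086]))
E
```

```text
[ 0.51580482 -0.13891923  0.2303111 ] [-6.25114915e-04  6.90323874e-02  9.97614167e-01  3.34544429e-04] [-4.13527292e-01  2.35301265e-01 -6.10270508e-02  1.27587074e+00
  2.07625118e-04 -2.75352735e-01] [ 0.00879017  0.69727303 -1.34211415]
[255.44184729 190.11445563] [255.45880178 175.95534724]
```

View pics/w1.png

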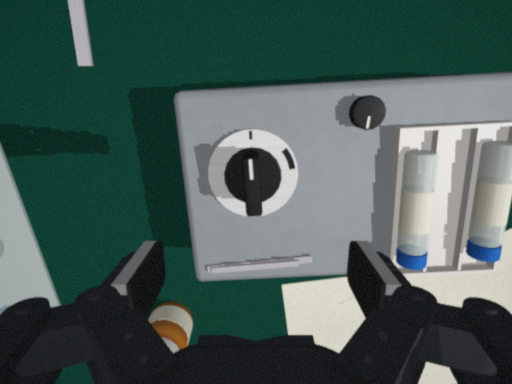

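The wrist view shows the bezel centred at about (253,172), with the pointer line from (250,160) to (252,178), the off tick at (250,134) and the run band at (289,159). The fingers are clear of everything.

```bash
python3 - <<'E'
from h import *
im=cv2.imread("pics/w1.png"); C=cam("wrist")
r=im[120:225,200:305]; g=r.min(2)
k,l,st,ce=cv2.connectedComponentsWithStats((g>165).astype(np.uint8)); i=1+st[1:,4].argmax()
ys,xs=np.where(l==i); h=cv2.convexHull(np.c_[xs+200,ys+120].astype(np.int32))
P=np.array([onplane(C,*p[0],.086)[:2]*1000 for p in h],np.float32); print("bezel",st[i],cv2.minEnclosingCircle(P),cv2.fitEllipse(P))
# pointer line: white inside dark
ys,xs=np.where(g[35:62,40:62]>110); ys+=155; xs+=240
Q=np.array([onplane(C,u,v,.1325)[:2] for u,v in zip(xs,ys)])*1000; d=cv2.fitLine(Q.astype(np.float32),2,0,.1,.1).ravel(); print("pointer",len(xs),Q.min(0),Q.max(0),d, "yaw",np.degrees(np.arctan(d[1]/d[0])))
# front & right edges of console top
hsv=cv2.cvtColor(im,cv2.COLOR_BGR2HSV); m=((hsv[...,1]<70)&(hsv[...,2]>60))
F=[onplane(C,u,np.argmax(m[60:130,u])+60,.08)[:2]*1000 for u in range(200,345,3)]
L=[onplane(C,np.argmax(m[v,160:230])+160,v,.08)[:2]*1000 for v in range(110,265,3)]
for n,e in(("front",F),("right",L)):
    d=cv2.fitLine(np.array(e,np.float32),cv2.DIST_HUBER,0,.1,.1).ravel(); print(n,d, np.degrees(np.arctan2(d[1],d[0])))
E
```

```text
bezel [  18    9   81   87 2068] ((514.5196533203125, -139.57176208496094), 42.92223358154297) ((514.38134765625, -139.26687622070312), (84.79869079589844, 85.4356918334961), 98.4688720703125)
pointer 92 [ 490.51342315 -141.152727  ] [ 506.88124856 -136.88445726] [ 9.9756676e-01 -6.9717661e-02  4.9860944e+02 -1.3901990e+02] yaw -3.9977705
front [ 8.1039228e-02  9.9671090e-01  4.3702036e+02 -1.1186068e+02] 85.35169
right [ 9.9681336e-01 -7.9769559e-02  5.2102399e+02 -2.0838634e+02] -4.57532
```

Call:
servo_tool --increments '[{"grip": 0, "x": 1.3, "y": -0.7, "z": 25, "roll": -3.5}, {"grip": 0, "x": 0, "y": 0, "z": 30, "roll": 0}, {"grip": 0, "x": 0, "y": 0, "z": 30, "roll": 0}, {"grip": 0, "x": 0, "y": 0, "z": 25, "roll": 0}, {"grip": 0, "x": 0, "y": 0, "z": 10, "roll": 0}]' --grip_force 20

```text
clock: 2.62
tcp_pos: [0.5114, -0.1348, 0.108]
orientation: [-0.003, 0.036, 0.999, 0.001]
wrist_force: [-0.3, 0.3, 0.1]
finger_gap: 0.0851
grip_force: 0.0
```

Call:
servo_tool --increments '[{"grip": 0.4, "x": 0, "y": 0, "z": 7, "roll": 0}, {"grip": 0.5, "x": 0, "y": 0, "z": 0, "roll": 0}, {"grip": 0.6, "x": 0, "y": 0, "z": 0, "roll": 0}, {"grip": 0.65, "x": 0, "y": 0, "z": 0, "roll": 0}, {"grip": 0.65, "x": 0, "y": 0, "z": 0, "roll": 0}]'

```text
clock: 3.03
tcp_pos: [0.5154, -0.1379, 0.1059]
orientation: [0.001, 0.037, 0.999, -0.0]
wrist_force: [-0.2, -0.4, 0.8]
finger_gap: 0.0297
grip_force: 0.0
```

```bash
python3 - <<'E'
from h import *
s=env.get_state(); print(s)
C=cam("wrist"); im=env.read_camera("wrist")[:,:,::-1]; cv2.imwrite("pics/w2.png",im)
E
```

```text
{'clock': 3.0333, 'joint_pos': array([-4.11935362e-01,  3.03373948e-01, -2.86042052e-01,  9.78470589e-01,
        8.67272606e-05, -3.38616047e-01]), 'qvel': array([-0.00331792,  0.00331941, -0.00664629, -0.00314707,  0.00123139,
        0.00016861]), 'tau': array([ 8.21508933e-02, -4.45095599e+01,  2.69391686e+01,  5.01141985e-03,
        3.41883882e-03,  5.43298374e-04]), 'tcp_pos': array([ 0.5154049 , -0.13786646,  0.10591131]), 'orientation': array([ 1.36951323e-03,  3.66513445e-02,  9.99327054e-01, -4.92905801e-04]), 'wrist_force': array([-0.18535985, -0.35391678,  0.7511807 ]), 'ft_torque': array([-0.0586271 ,  0.07886023,  0.02277643]), 'grip_force': 0.0, 'finger_gap': 0.029744416700310687}
```

View pics/w2.png

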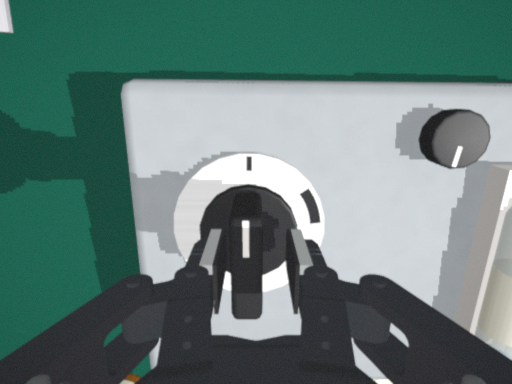

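The fingers straddle the bar, with the pads at columns 213 and 297. The bar is centred near column 246, a few mm to the image left of the grip midline. I'll measure the offset once more from this picture.

```bash
python3 - <<'E'
from h import *
from scipy.spatial.transform import Rotation as Ro
im=cv2.imread("pics/w2.png"); s=env.get_state(); print(s["tcp_pos"],s["orientation"],s["clock"]); C=cam("wrist")
q=s["orientation"]; R=Ro.from_quat([q[1],q[2],q[3],q[0]]).as_matrix(); t=np.array(s["tcp_pos"])
L,Rr=[],[]
for v in range(195,226,5):
    row=im[v,165:335].min(1)>170; x=np.where(row)[0]; L.append(x.min()+165); Rr.append(x.max()+165)
print(L,Rr)
P=np.array([onplane(C,u,v,.086)[:2]*1000 for E in(L,Rr) for u,v in zip(E,range(195,226,5))]+[onplane(C,248,154,.086)[:2]*1000],np.float32)
print(cv2.fitEllipse(P),cv2.minEnclosingCircle(P)); c=cv2.minEnclosingCircle(P)[0]
for n,p in (("bezel",np.r_[np.array(c)/1000,.086]),("line top",onplane(C,246,222,.1325)),("line bot",onplane(C,246,257,.1325)),("bar end mid",onplane(C,246.5,305,.1325))):
    print(n,p, "tool mm",np.round(1000*R.T@(p-t),1))
E
```

```text
[ 0.51522332 -0.13789401  0.10566584] [ 1.20218500e-03  3.66949282e-02  9.99325701e-01 -4.24606261e-04] 3.0833
[np.int64(179), np.int64(177), np.int64(176), np.int64(175), np.int64(173), np.int64(173), np.int64(173)] [np.int64(334), np.int64(334), np.int64(334), np.int64(334), np.int64(334), np.int64(334), np.int64(334)]
((509.8823547363281, -138.5147705078125), (74.1120376586914, 91.13134765625), 7.470396041870117) ((507.6640319824219, -138.4242706298828), 45.636878967285156)
bezel [ 0.50766403 -0.13842427  0.086     ] tool mm [ 7.5 -1.1 19.6]
line top [ 0.49174269 -0.13986483  0.1325    ] tool mm [ 23.2  -3.7 -26.9]
line bot [ 0.50732298 -0.14113043  0.1325    ] tool mm [  7.6  -3.8 -26.8]
bar end mid [ 0.53062676 -0.14280499  0.1325    ] tool mm [-15.8  -3.8 -26.8]
```

Call:
servo_tool --increments '[{"grip": 0.65, "x": 1, "y": -3.4, "z": 2, "roll": 0}, {"grip": 0.7, "x": 0, "y": 0, "z": 0, "roll": 0}, {"grip": 0.75, "x": 0, "y": 0, "z": 0, "roll": 0}, {"grip": 0.78, "x": 0, "y": 0, "z": 0, "roll": 0}, {"grip": 0.78, "x": 0, "y": 0, "z": 0, "roll": 0}]'

```text
clock: 3.5
tcp_pos: [0.513, -0.1409, 0.1023]
orientation: [-0.0, 0.037, 0.999, 0.0]
wrist_force: [-0.2, -0.1, -0.1]
finger_gap: 0.0185
grip_force: 0.0
```

```bash
python3 - <<'E'
from h import *
s=env.get_state(); print({k:np.round(s[k],4).tolist() for k in("tcp_pos","orientation","wrist_force","finger_gap")})
im=env.read_camera("wrist")[:,:,::-1]; cv2.imwrite("pics/w3.png",im[150:384,150:360])
E
```

```text
{'tcp_pos': [0.513, -0.1409, 0.1023], 'orientation': [-0.0, 0.0368, 0.9993, 0.0001], 'wrist_force': [-0.2266, -0.1073, -0.1206], 'finger_gap': 0.0185}
```

View pics/w3.png

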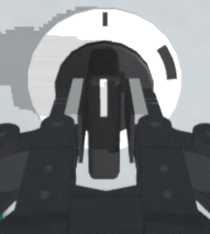

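The crop shows the bar at columns 89–118, centred between the pads at about 80 and 130. I'll close gently.

Call:
servo_tool --increments '[{"grip": 0.82, "x": 0, "y": 0, "z": 0, "roll": 0}, {"grip": 0.85, "x": 0, "y": 0, "z": 0, "roll": 0}, {"grip": 0.88, "x": 0, "y": 0, "z": 0, "roll": 0}, {"grip": 0.9, "x": 0, "y": 0, "z": 0, "roll": 0}, {"grip": 0.9, "x": 0, "y": 0, "z": 0, "roll": 0}]' --grip_force 20

```text
clock: 3.97
tcp_pos: [0.513, -0.1416, 0.1024]
orientation: [-0.0, 0.037, 0.999, -0.001]
wrist_force: [-0.9, -5.3, 0.8]
finger_gap: 0.0135
grip_force: 20.8
```

Call:
servo_tool --increments '[{"grip": 0.9, "x": 0, "y": -0.8, "z": 0, "roll": 0}, {"grip": 0.9, "x": 0, "y": 0, "z": -1, "roll": 0}, {"grip": 0.9, "x": 0, "y": 0, "z": -1, "roll": 0}, {"grip": 0.9, "x": 0, "y": 0, "z": -1, "roll": 0}, {"grip": 0.9, "x": 0, "y": 0, "z": 0, "roll": 0}]'

```text
clock: 4.38
tcp_pos: [0.5129, -0.1416, 0.105]
orientation: [-0.0, 0.037, 0.999, 0.0]
wrist_force: [1.5, -3.2, -5.6]
finger_gap: 0.0138
grip_force: 20.1
```

Moved 2.6 mm with about 5 N of drag. Continuing up.

Call:
servo_tool --increments '[{"grip": 0.9, "x": 0, "y": -0.4, "z": -1.5, "roll": 0}, {"grip": 0.9, "x": 0, "y": 0, "z": -2, "roll": 0}, {"grip": 0.9, "x": 0, "y": 0, "z": -2, "roll": 0}, {"grip": 0.9, "x": 0, "y": 0, "z": -2, "roll": 0}, {"grip": 0.9, "x": 0, "y": 0, "z": 0, "roll": 0}]'

```text
clock: 4.8
tcp_pos: [0.5129, -0.1417, 0.1133]
orientation: [0.0, 0.037, 0.999, 0.0]
wrist_force: [1.2, -1.4, -2.6]
finger_gap: 0.0138
grip_force: 20.5
```

```bash
python3 - <<'E'
from h import *
s=env.get_state(); print({k:np.round(s[k],4).tolist() for k in("tcp_pos","wrist_force","ft_torque","finger_gap")})
im=env.read_camera("wrist")[:,:,::-1]; cv2.imwrite("pics/w4.png",im[150:384,150:360])
E
```

```text
{'tcp_pos': [0.5129, -0.1417, 0.1133], 'wrist_force': [1.1775, -1.4498, -2.5843], 'ft_torque': [-0.1661, -0.0841, 0.0522], 'finger_gap': 0.0138}
```

View pics/w4.png

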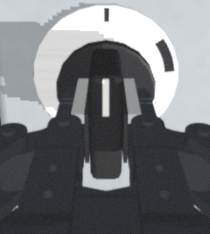

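The dial moves with the gripper: 10.9 mm up, and the pointer hasn't slipped between the pads. Turning clockwise now.

Call:
servo_tool --increments '[{"grip": 0.9, "x": 0, "y": 0, "z": 0, "roll": 3}, {"grip": 0.9, "x": 0, "y": 0, "z": 0, "roll": 4}, {"grip": 0.9, "x": 0, "y": 0, "z": 0, "roll": 4}, {"grip": 0.9, "x": 0, "y": 0, "z": 0, "roll": 4}, {"grip": 0.9, "x": 0, "y": 0, "z": 0, "roll": 0}]'

```text
clock: 5.27
tcp_pos: [0.513, -0.1413, 0.1133]
orientation: [0.0, 0.167, 0.986, 0.001]
wrist_force: [0.4, 0.8, -0.8]
finger_gap: 0.0138
grip_force: 20.7
```

Call:
servo_tool --increments '[{"grip": 0.9, "x": 0, "y": 0, "z": 0, "roll": 5}, {"grip": 0.9, "x": 0, "y": 0, "z": 0, "roll": 5}, {"grip": 0.9, "x": 0, "y": 0, "z": 0, "roll": 5}, {"grip": 0.9, "x": 0, "y": 0, "z": 0, "roll": 5}, {"grip": 0.9, "x": 0, "y": 0, "z": 0, "roll": 0}]'

```text
clock: 5.68
tcp_pos: [0.5133, -0.1409, 0.1133]
orientation: [0.0, 0.335, 0.942, 0.001]
wrist_force: [2.0, 4.5, 0.7]
finger_gap: 0.0135
grip_force: 20.9
```

Call:
servo_tool --increments '[{"grip": 0.9, "x": 0, "y": 0, "z": 0, "roll": 5}, {"grip": 0.9, "x": 0, "y": 0, "z": 0, "roll": 5}, {"grip": 0.9, "x": 0, "y": 0, "z": 0, "roll": 5}, {"grip": 0.9, "x": 0, "y": 0, "z": 0, "roll": 0}, {"grip": 0.9, "x": 0, "y": 0, "z": 0, "roll": 0}]'

```text
clock: 6.1
tcp_pos: [0.5136, -0.1407, 0.1132]
orientation: [0.0, 0.453, 0.891, 0.002]
wrist_force: [2.7, 5.0, -1.2]
finger_gap: 0.0141
grip_force: 20.8
```

```bash
python3 - <<'E'
from h import *
s=env.get_state(); print({k:np.round(s[k],4).tolist() for k in("tcp_pos","orientation","wrist_force","ft_torque","joint_pos")})
im=env.read_camera("wrist")[:,:,::-1]; cv2.imwrite("pics/w5.png",im[100:384,100:410])
E
```

```text
{'tcp_pos': [0.5136, -0.1407, 0.1132], 'orientation': [0.0002, 0.4534, 0.8913, 0.0016], 'wrist_force': [2.7463, 5.0398, -1.1602], 'ft_torque': [0.9862, -0.5191, -0.0741], 'joint_pos': [-0.4199, 0.297, -0.2754, 0.9978, 0.0031, 0.5212]}
```

View pics/w5.png

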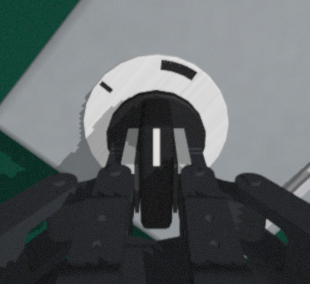

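The dial has followed to about 49° (0.86 rad) and is still out. The off tick is at (105,86) and the band at (178,70). I'll relieve the side load and lower it to feel the ledge.

Call:
servo_tool --increments '[{"grip": 0.9, "x": 0.3, "y": 0.6, "z": 0, "roll": 2}, {"grip": 0.9, "x": 0, "y": 0, "z": 1, "roll": 0}, {"grip": 0.9, "x": 0, "y": 0, "z": 1, "roll": 0}, {"grip": 0.9, "x": 0, "y": 0, "z": 0.5, "roll": 0}, {"grip": 0.9, "x": 0, "y": 0, "z": 0, "roll": 0}]'

```text
clock: 6.57
tcp_pos: [0.5137, -0.1407, 0.1107]
orientation: [0.0, 0.47, 0.883, 0.001]
wrist_force: [1.2, 4.6, 3.1]
finger_gap: 0.0139
grip_force: 21.4
```

Call:
servo_tool --increments '[{"grip": 0.9, "x": 0.3, "y": 0.4, "z": 0.5, "roll": 0}, {"grip": 0.9, "x": 0, "y": 0, "z": 0.5, "roll": 0}, {"grip": 0.9, "x": 0, "y": 0, "z": 0, "roll": 0}]'

```text
clock: 6.82
tcp_pos: [0.5138, -0.1407, 0.1102]
orientation: [0.0, 0.47, 0.883, 0.0]
wrist_force: [-0.5, 4.4, 8.0]
finger_gap: 0.0135
grip_force: 22.0
```

Contact with the ledge at z = 0.1102, 7.8 mm above home, with 8 N down. Turning in small steps under this light load.

Call:
servo_tool --increments '[{"grip": 0.9, "x": 0, "y": 0.2, "z": 0, "roll": 2}, {"grip": 0.9, "x": 0, "y": 0, "z": 0, "roll": 1}, {"grip": 0.9, "x": 0, "y": 0, "z": 0, "roll": 0}]'

```text
clock: 7.07
tcp_pos: [0.5139, -0.1406, 0.1102]
orientation: [0.0, 0.493, 0.87, 0.0]
wrist_force: [-1.2, 3.7, 8.2]
finger_gap: 0.0135
grip_force: 22.0
```

Call:
servo_tool --increments '[{"grip": 0.9, "x": 0, "y": 0.2, "z": 0, "roll": 2}, {"grip": 0.9, "x": 0, "y": 0, "z": 0, "roll": 1}, {"grip": 0.9, "x": 0, "y": 0, "z": 0, "roll": 0}]'

```text
clock: 7.32
tcp_pos: [0.5139, -0.1406, 0.1102]
orientation: [0.0, 0.516, 0.857, 0.0]
wrist_force: [-1.2, 5.0, 7.7]
finger_gap: 0.0135
grip_force: 22.0
```

Call:
servo_tool --increments '[{"grip": 0.9, "x": 0.3, "y": 0.2, "z": 0.4, "roll": 2}, {"grip": 0.9, "x": 0, "y": 0, "z": 0, "roll": 1}, {"grip": 0.9, "x": 0, "y": 0, "z": 0, "roll": 0}]'

```text
clock: 7.57
tcp_pos: [0.5141, -0.1406, 0.1102]
orientation: [0.001, 0.538, 0.843, 0.0]
wrist_force: [-1.8, 2.3, 9.4]
finger_gap: 0.0134
grip_force: 22.3
```

Call:
servo_tool --increments '[{"grip": 0.9, "x": 0.2, "y": 0, "z": 0, "roll": 2}, {"grip": 0.9, "x": 0, "y": 0, "z": 0, "roll": 1}, {"grip": 0.9, "x": 0, "y": 0, "z": 0, "roll": 0}]'

```text
clock: 7.82
tcp_pos: [0.5141, -0.1405, 0.1101]
orientation: [0.001, 0.56, 0.828, 0.0]
wrist_force: [-1.9, 3.4, 9.1]
finger_gap: 0.0135
grip_force: 22.3
```

Call:
servo_tool --increments '[{"grip": 0.9, "x": 0.2, "y": 0, "z": 0, "roll": 2}, {"grip": 0.9, "x": 0, "y": 0, "z": 0, "roll": 1}, {"grip": 0.9, "x": 0, "y": 0, "z": 0, "roll": 0}]'

```text
clock: 8.07
tcp_pos: [0.5142, -0.1405, 0.1101]
orientation: [0.001, 0.582, 0.813, 0.0]
wrist_force: [-1.2, 2.0, 8.6]
finger_gap: 0.0137
grip_force: 22.2
```

Call:
servo_tool --increments '[{"grip": 0.9, "x": 0.2, "y": 0, "z": 0.2, "roll": 2}, {"grip": 0.9, "x": 0, "y": 0, "z": 0, "roll": 1}, {"grip": 0.9, "x": 0, "y": 0, "z": 0, "roll": 0}]'

```text
clock: 8.32
tcp_pos: [0.5143, -0.1405, 0.1101]
orientation: [0.001, 0.603, 0.798, 0.0]
wrist_force: [-1.6, 2.0, 9.0]
finger_gap: 0.0137
grip_force: 22.3
```

Call:
servo_tool --increments '[{"grip": 0.9, "x": 0.2, "y": 0, "z": 0.3, "roll": 2}, {"grip": 0.9, "x": 0, "y": 0, "z": 0, "roll": 1}, {"grip": 0.9, "x": 0, "y": 0, "z": 0, "roll": 0}]'

```text
clock: 8.57
tcp_pos: [0.5143, -0.1404, 0.11]
orientation: [0.001, 0.624, 0.782, -0.0]
wrist_force: [-1.7, 1.7, 9.8]
finger_gap: 0.0138
grip_force: 22.4
```

Call:
servo_tool --increments '[{"grip": 0.9, "x": 0.1, "y": 0, "z": 0, "roll": 2}, {"grip": 0.9, "x": 0, "y": 0, "z": 0, "roll": 1}, {"grip": 0.9, "x": 0, "y": 0, "z": 0, "roll": 0}]'

```text
clock: 8.82
tcp_pos: [0.5144, -0.1404, 0.1098]
orientation: [0.002, 0.644, 0.765, 0.0]
wrist_force: [-0.3, 2.1, 9.3]
finger_gap: 0.014
grip_force: 22.2
```

Call:
servo_tool --increments '[{"grip": 0.9, "x": 0, "y": 0, "z": 0.4, "roll": 0}, {"grip": 0.9, "x": 0, "y": 0, "z": 0, "roll": 0}]'

```text
clock: 8.98
tcp_pos: [0.5144, -0.1404, 0.1096]
orientation: [0.002, 0.644, 0.765, 0.0]
wrist_force: [-1.2, 1.6, 9.7]
finger_gap: 0.0137
grip_force: 22.4
```

Call:
servo_tool --increments '[{"grip": 0.9, "x": 0.1, "y": 0, "z": 0, "roll": 2}, {"grip": 0.9, "x": 0, "y": 0, "z": 0, "roll": 0}]'

```text
clock: 9.15
tcp_pos: [0.5144, -0.1404, 0.1091]
orientation: [0.002, 0.657, 0.754, 0.0]
wrist_force: [0.6, 1.4, 4.0]
finger_gap: 0.0138
grip_force: 21.6
```

Force dropped and z sank 0.5 mm, so the pocket edge may be here. I'll firm the grip slightly and push down.

Call:
servo_tool --increments '[{"grip": 0.9, "x": 0, "y": 0, "z": 0, "roll": 1}, {"grip": 0.9, "x": 0, "y": 0, "z": 0.5, "roll": 0}, {"grip": 0.9, "x": 0, "y": 0, "z": 0.5, "roll": 0}, {"grip": 0.9, "x": 0, "y": 0, "z": 0, "roll": 0}]' --grip_force 35

```text
clock: 9.48
tcp_pos: [0.5144, -0.1403, 0.1073]
orientation: [0.001, 0.664, 0.748, 0.0]
wrist_force: [3.5, -1.5, 3.7]
finger_gap: 0.0134
grip_force: 38.8
```

It is sinking freely, at 4 N. Pushing home.

Call:
servo_tool --increments '[{"grip": 0.9, "x": 0, "y": 0, "z": 1, "roll": 0}, {"grip": 0.9, "x": 0, "y": 0, "z": 1, "roll": 0}, {"grip": 0.9, "x": 0, "y": 0, "z": 0, "roll": 0}]'

```text
clock: 9.73
tcp_pos: [0.5143, -0.1402, 0.1051]
orientation: [0.001, 0.664, 0.748, 0.0]
wrist_force: [3.8, -3.6, 3.3]
finger_gap: 0.0137
grip_force: 38.7
```

Call:
servo_tool --increments '[{"grip": 0.9, "x": 0, "y": 0, "z": 1, "roll": 0}, {"grip": 0.9, "x": 0, "y": 0, "z": 1, "roll": 0}, {"grip": 0.9, "x": 0, "y": 0, "z": 0, "roll": 0}]'

```text
clock: 9.98
tcp_pos: [0.5143, -0.1402, 0.1031]
orientation: [0.001, 0.664, 0.748, 0.0]
wrist_force: [5.5, -2.7, 3.3]
finger_gap: 0.0135
grip_force: 38.6
```

Call:
servo_tool --increments '[{"grip": 0.9, "x": 0, "y": 0, "z": 0.7, "roll": 0}, {"grip": 0.9, "x": 0, "y": 0, "z": 0.7, "roll": 0}, {"grip": 0.9, "x": 0, "y": 0, "z": 0, "roll": 0}]'

```text
clock: 10.23
tcp_pos: [0.5144, -0.1403, 0.1023]
orientation: [0.001, 0.664, 0.748, 0.0]
wrist_force: [3.1, -2.6, 7.6]
finger_gap: 0.0134
grip_force: 39.2
```

Call:
servo_tool --increments '[{"grip": 0.9, "x": 0, "y": 0, "z": 0.6, "roll": 0}, {"grip": 0.9, "x": 0, "y": 0, "z": 0.5, "roll": 0}, {"grip": 0.9, "x": 0, "y": 0, "z": 0, "roll": 0}]'

```text
clock: 10.48
tcp_pos: [0.5145, -0.1403, 0.1022]
orientation: [0.002, 0.664, 0.748, 0.0]
wrist_force: [1.1, -2.2, 14.0]
finger_gap: 0.0132
grip_force: 40.4
```

Firm stop at z = 0.1022, exactly 8 mm below the ledge, so the dial is home. I'll take off the press and the side load, then release.

Call:
servo_tool --increments '[{"grip": 0.9, "x": 0, "y": 0, "z": -0.8, "roll": 0}, {"grip": 0.9, "x": 0, "y": 0, "z": 0, "roll": 0}]' --grip_force 20

```text
clock: 10.65
tcp_pos: [0.5144, -0.1403, 0.1023]
orientation: [0.001, 0.664, 0.748, 0.0]
wrist_force: [3.1, -3.2, 8.3]
finger_gap: 0.0133
grip_force: 39.6
```

Call:
servo_tool --increments '[{"grip": 0.75, "x": 0, "y": 0, "z": 0, "roll": 0}, {"grip": 0.6, "x": 0, "y": 0, "z": 0, "roll": 0}, {"grip": 0.5, "x": 0, "y": 0, "z": 0, "roll": 0}, {"grip": 0.4, "x": 0, "y": 0, "z": 0, "roll": 0}, {"grip": 0.4, "x": 0, "y": 0, "z": 0, "roll": 0}]'

```text
clock: 11.07
tcp_pos: [0.5125, -0.1389, 0.1004]
orientation: [-0.001, 0.664, 0.748, -0.0]
wrist_force: [-0.2, -0.6, -0.1]
finger_gap: 0.051
grip_force: 0.0
```

Call:
servo_tool --increments '[{"grip": 0.4, "x": 0, "y": 0, "z": -10, "roll": 0}, {"grip": 0.4, "x": 0, "y": 0, "z": -20, "roll": 0}, {"grip": 0.4, "x": 0, "y": 0, "z": -30, "roll": 0}, {"grip": 0.4, "x": 0, "y": 0, "z": -30, "roll": 0}, {"grip": 0.4, "x": 0, "y": 0, "z": 0, "roll": 0}]'

```text
clock: 11.48
tcp_pos: [0.5164, -0.1406, 0.1979]
orientation: [0.004, 0.664, 0.748, 0.002]
wrist_force: [1.8, -1.2, 0.6]
finger_gap: 0.0508
grip_force: 0.0
```

```bash
python3 - <<'E'
from h import *
a=env.read_camera("wrist")[100:384,60:440,::-1]; b=cv2.resize(env.read_camera("side")[140:200,260:340,::-1],None,fx=4.73,fy=4.73,interpolation=cv2.INTER_CUBIC)[:284]
cv2.imwrite("pics/end.png",np.hstack([a,b]))
E
```

```text
(no output)
```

View pics/end.png

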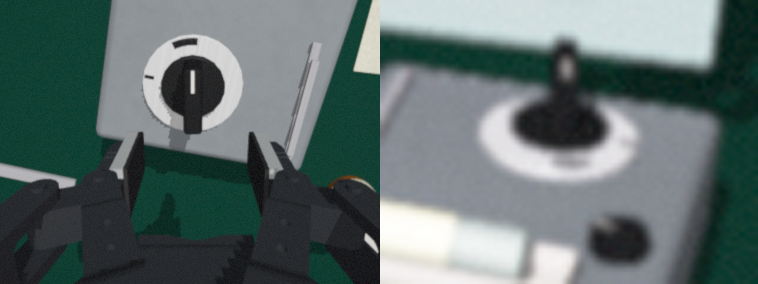

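The dial stands with its pointer in the run band at (186,43). It is seated and released, the gripper is clear, and the knob and forceps are undisturbed.

```bash
python3 -c "
from h import *
print(env.hand_in())"
```

```text
the job is handed in; nothing more can be done
None
```

The dial was pulled up, turned clockwise to about 79°, pushed home in the run pocket and released, and the job is handed in; the hand-in returned no verdict.

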